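Tilt the vial tray to its packing angle and lock it with the T-pin

TASK

Tip the red vial tray toward the robot with its crank until the yellow-marked notch of the index disc comes under the slotted guide plate, and lock it there with the yellow-handled T-pin: through the slot, down into the notch until its collar sits on the plate, then a quarter turn so that its cross-bar catches under the plate. Leave the tray locked and the pin let go, and do not knock the vials and cartons about.

Things in the scene. Friction and masses are not known exactly. Their poses are not given: they have to be found in the camera images.
- guide_slot (a point): Centre of the slot's mouth on top of the aluminium guide plate (44 x 76 x 14 mm, top 188 mm above the table) of the fixed blue stand. The slot goes right through: 14 mm along this frame's x, 31 mm along its y; z is up. The stand's -x faces the robot. Its trunnion axis runs along y, 88 mm below this point. The red tray and, beyond it, the crank lie toward the stand's +y.
- rim_top (a point): Fixed point of the stand, straight below the slot, where the top of the dark index disc passes (disc radius 60 mm, 40 mm thick, turns with the tray), 14 mm below the plate's underside. The disc's smooth rim has one notch, 14 mm wide and 16 mm deep, edged in yellow. A pin put through the slot stands on the rim unless the notch is under it.
- cradle (a joint): Tilt of tray, crank and disc, rad: 0 level, crank upright; positive tips tray and crank top to the stand's -x. Range -0.3 to 0.9. Stays where left (dry friction, about 5 N at the crank's grip). The notch is under the slot at a tilt somewhere from 0.50 to 0.70: see or feel where, e.g. swing slowly with the pin standing on the rim; it drops in and stops the crank.
- crank_grip (a point): Middle of the crank's black grip: a round bar 16 mm in diameter along the stand's y, free for 35 mm to either side (the steel crank arm is at its end nearer the tray). It lies 130 mm from the trunnion axis, straight above it at tilt 0, and 335 mm along the stand's +y from the slot. Its axes turn with the tray.
- pin_grip (a point): Centre of the T-pin's yellow handle, a bar 12 (x) by 40 (y) by 26 mm tall (z up along the pin). The pin (about 130 g) starts upright in the grey parking block (64 x 70 x 50 mm, collar on its top). In the stand this point is 17 mm above the plate's top when the pin is home, about 31 mm when it stands on the rim (the cross-bar is then still inside the slot and cannot turn).
- pin_bar (a point): Centre of the pin's cross-bar, 38 mm below the handle's centre: 28 mm along y (in line with the handle), 9 mm wide, 8 mm tall. Above it a collar, 26 mm in diameter, 4 mm thick, right under the handle; the steel shank is 11 mm in diameter and 42 mm long from collar to tapered tip (21 mm below this point). With the pin home the bar's top is 3 mm below the plate and turns freely.
- vial_a_mid (a point): Bystander: a loose glass vial with an aluminium cap, 22 mm in diameter, 55 mm tall; its mid-height.
- vial_b_mid (a point): Bystander: another such vial, loose, 22 mm wide, 55 mm tall; its mid-height.
- vial_c_mid (a point): Bystander: another such vial, loose, 22 mm wide, 55 mm tall; its mid-height.
- carton_a_mid (a point): Bystander: a loose white carton, 55 x 75 x 90 mm; its centre.
- carton_b_mid (a point): Bystander: a loose white carton, 55 x 75 x 90 mm tall; its centre.

How it is judged (in metres and radians):
On the way, in this order (a step that is already met when the one before it is completed fails the run):
1. the tray is tipped toward the robot by more than 0.42 rad (value of joint cradle above 0.42 rad), for 0.05 s.
2. the pin is through the slot and down in the notch (z of pin_grip in the frame of guide_slot below 0.022 m and horizontal distance between pin_grip and guide_slot below 0.014 m), for 0.1 s.
At the end, for the whole second after the job is handed in: The tray is tipped toward the robot by 0.42 to 0.78 rad and still; the pin stands upright (within 0.2 rad) in the slot, within 14 mm of its centre, its collar no more than 4.5 mm above the plate, and its cross-bar turned more than 60 degrees (of 90) from the slot's length (value of joint cradle between 0.42 and 0.78 rad and z of pin_grip in the frame of guide_slot between 0.012 and 0.0215 m and horizontal distance between pin_grip and guide_slot below 0.014 m and angle between pin_grip's own z axis and vertical below 0.2 rad and angle between the y axis of pin_grip and the y axis of guide_slot, either way round above 1.05 rad and velocity of joint cradle between -0.05 and 0.05 rad/s); the robot touches nothing.
It fails at once if a vial or carton is pushed more than 30 mm or knocked over (distance of any of vial_a_mid, vial_b_mid, vial_c_mid, carton_a_mid, carton_b_mid from where it was at the start of the episode above 0.03 m or angle between any of vial_a_mid, vial_b_mid, vial_c_mid, carton_a_mid, carton_b_mid's own z axis and vertical above 0.6 rad).
It also fails if it takes over 72 s, if anything falls off the work surface, if the arm or the gripper's body presses on something with over 40 N, if the wrist force passes 120 N, or if a joint passes its speed limit or range.

ROBOT

A 6-joint arm with a two-finger parallel gripper is mounted at the origin on the work surface. World frame = base frame: x ahead of the robot, y to its left, z up, the work surface at z = 0. Lengths are in m, angles in degrees, forces in N, time in s.
With the tool pointing down it reaches from about 0.375 to 0.9 m from the base axis. Payload 3.1 kg.
Tool frame: the origin (TCP) lies between the finger pads; the fingertips stand 14 mm ahead of it and the grasp point (between the pads) lies 5 mm behind it; z points along the fingers, y is the direction in which the jaws open and shut (so a half turn about z gives the same grasp; the last joint's range is limited). The gripper opens to 87 mm and grips with 3 to 60 N. Pads are 19 mm wide; open, the fingers measure 117 mm over their backs; the gripper's body (75 mm by 190 mm) begins 51 mm behind the grasp point.
Start: joints at [56.064, 30.224, 82.088, -0, 67.689, -10.227], TCP at [0.251, 0.572, 0.237] pointing down, gripper open.
Joint ranges: [-176.69, 176.69], [-43.24, 126.21], [12.49, 139.97], [-82, 262], [0, 151.66], [-163.58, 163.58]. Speed limits (degrees/s): [159.86, 159.86, 180, 180, 180, 180].

INTERFACE

Orientations are given as [roll, pitch, yaw] about the fixed x, y, z axes, in that order (R = Rz(yaw) Ry(pitch) Rx(roll)).
In Python, from station import arm gives the robot as it stands. The module is installed in compiled form; this text tells all that it offers.
- The arm moves only by the tool servo_tool, never from a script. Its argument "increments" is a list of rows, each a list of 6 numbers: the shift along the world's x, y, z in cm, then the turn, a rotation vector about the world's x, y, z in rad. In form: [[x, y, z, ax, ay, az], ...]. A call has exactly 5 rows; each row shifts and turns the commanded pose from where the row before left it; what a row does not reach is not made up. A row lasts 1/10 s, in which the tool goes at most 50 mm and 8.59 degrees, less where a joint would pass 70% of its speed; a pose out of reach is approached as far as the arm can. A call with a gripper value outside its range is refused whole. "fingers" is the opening, from -1 (shut) to 1 (fully open), set as the call begins (left out, the last holds). The fingers move at their own pace and stop on an object; "newtons" is the grip in N (left out, the last holds). Time passes only in rows, so rows that do not move let the fingers close, or fill a call up. It gives the time, the measured TCP pose, the force and the opening at its end, in the units of the state.
- arm.observe(): the state, without advancing time (a new reading comes with each control period).
- arm.get_image(name): name is "scene" or "top"; returns the picture (480x640x3 uint8, blue, green, red); there is no depth.
- arm.get_calibration(name): a dict with "mtx" (3x3 intrinsics, pixels), "rvec" (rotation vector, rad) and "tvec" (3), from world to camera coordinates, as OpenCV has them. Camera axes: x right, y down, z forward; pixel columns grow to the right and rows downward; lengths in m; the calibration is good to about 2 mm. A picture is of the moment at which its call begins. get_calibration takes no time and is no camera call.
- arm.close_job(): hands the job in, once; it reports no verdict.
Trained networks look in the newest picture that a camera, given by its name, has taken for a name from the list of things; names that differ only in an ending like _2 or _b are one class to them, and where a whole thing is asked for, a point or a joint stands for the part that bears it (a point fixed in the world has none). Each returns a list of dicts, best first, with "conf" (0 to 1); they miss things now and then, are a little off and sometimes report something else, mostly with a low value. They report only what shows in the picture. A call takes as long as a camera call.
- arm.search_frame(label, camera): "position" ([column, row] in pixels, amid what is visible of it).
- arm.place_of(label, camera): "position" ([column, row] in pixels: a listed point, or the origin of a listed thing).
The state is a dict: "time": time; "q": joint angles; "dq": joint speeds; "effort": joint torques, N m; "tcp_pos": TCP position; "eef_rot": TCP orientation; "ft_force": force on the tool from outside, world axes, zero at the start; "moment": the same for the moment, N m; "gripper_width": opening from 0.0 (shut) to 1.0 (fully open).
Only numpy, scipy, OpenCV 4.12 (cv2) and the standard library are available. Lean on these libraries where they do the work, as an engineer would, in place of code of your own. Each camera call takes 0.05 s, during which the arm holds its last target. There are 200 camera calls.

## Working session

There is one attempt and no reset: what is moved stays moved. The work goes in short steps, Python scripts to look and compute and a tool call to move; the robot and the scene stay as the last step left them, time stands still between calls to the robot, and variables do not carry over. Pictures are saved under pics/ and viewed, about 8 in all and at most 12, crops included, and the job is handed in when it is done.

Besides the shell and the picture viewer there is one more tool, called after "Emit:" by a JSON object that holds its "api" and its "payload", one argument or row to a line. servo_tool: Moves the arm, as the interface text tells. Its arguments: {"type":"object","properties":{"increments":{"type":"array"},"fingers":{"type":"number"},"newtons":{"type":"number"}},"required":["increments"]}

```bash
mkdir -p pics; cat > h.py <<'E'
import numpy as np, cv2
from station import arm
def cal(n):
    c=arm.get_calibration(n); R=cv2.Rodrigues(np.array(c['rvec'],float))[0]
    return np.array(c['mtx']),R,np.array(c['tvec'],float).ravel()
def P(n):
    K,R,t=cal(n); return K@np.c_[R,t]
def tri(pa,pb,A,B):
    X=cv2.triangulatePoints(A,B,np.array(pa,float),np.array(pb,float)).ravel(); return X[:3]/X[3]
def onz(p,z,n):
    K,R,t=cal(n); d=R.T@np.linalg.inv(K)@np.array([*p,1.]); c=-R.T@t; return c+d*(z-c[2])/d[2]
def proj(X,n):
    h=P(n)@np.array([*X,1.]); return h[:2]/h[2]
E
python3 - <<'E'
from h import *
for n in('scene','top'):
    cv2.imwrite(f'pics/{n}0.png',arm.get_image(n))
    K,R,t=cal(n); print(n,(-R.T@t).round(3),R[2].round(2),K[0,0])
A,B=P('scene'),P('top')
for l in ['guide_slot','rim_top','crank_grip','pin_grip','pin_bar','vial_a_mid','carton_a_mid']:
    a=arm.place_of(l,'scene');b=arm.place_of(l,'top')
    f=lambda r:[(np.round(d['position']).tolist(),round(d['conf'],2)) for d in r]
    print(l,f(a),f(b))
    if a and b: print('  ',tri(a[0]['position'],b[0]['position'],A,B).round(4))
print(arm.observe())
E
```

```text
scene [ 1.244 -0.325  0.768] [-0.73  0.32 -0.61] 484.26041507938913
top [0.469 0.009 1.211] [ 0.05 -0.03 -1.  ] 509.5692109279404
guide_slot [([288.0, 264.0], 0.73)] [([380.0, 197.0], 0.92)]
   [ 0.6067 -0.1251  0.1903]
rim_top [([288.0, 276.0], 0.76)] [([376.0, 199.0], 0.86), ([164.0, 262.0], 0.34)]
   [ 0.6058 -0.1228  0.1597]
crank_grip [([440.0, 203.0], 0.59)] [([208.0, 204.0], 0.83)]
   [0.5904 0.2128 0.2219]
pin_grip [([163.0, 318.0], 0.55)] [([477.0, 238.0], 0.49)]
   [ 0.5285 -0.3584  0.0751]
pin_bar [([167.0, 336.0], 0.89)] [([468.0, 239.0], 0.52)]
   [ 0.5268 -0.3572  0.0195]
vial_a_mid [([450.0, 228.0], 0.43), ([327.0, 250.0], 0.36)] [([307.0, 294.0], 0.6), ([380.0, 197.0], 0.51)]
   [0.5214 0.1233 0.1898]
carton_a_mid [([449.0, 226.0], 0.79)] [([165.0, 263.0], 0.6)]
   [0.4766 0.3457 0.046 ]
{'time': 0.8, 'q': array([ 5.60628136e+01,  3.02204643e+01,  8.20867589e+01, -7.61785599e-04,
        6.76894021e+01, -1.02287231e+01]), 'dq': array([ 0.02999396, -0.09987541,  0.08748191, -0.06613806, -0.01626918,
       -0.09799965]), 'effort': array([-5.48574008e-04, -4.39951694e+01, -1.76979929e+01,  6.34727231e-02,
        5.02604898e-02,  8.38016632e-06]), 'tcp_pos': array([0.25128477, 0.57224466, 0.23658628]), 'eef_rot': array([1.79996804e+02, 1.29285207e-03, 1.56291826e+02]), 'ft_force': array([-0.06220426, -0.80510433, -0.85253756]), 'moment': array([-0.00502251, -0.03412858,  0.00086181]), 'gripper_width': 0.9997909273980607}
```

View pics/scene0.png

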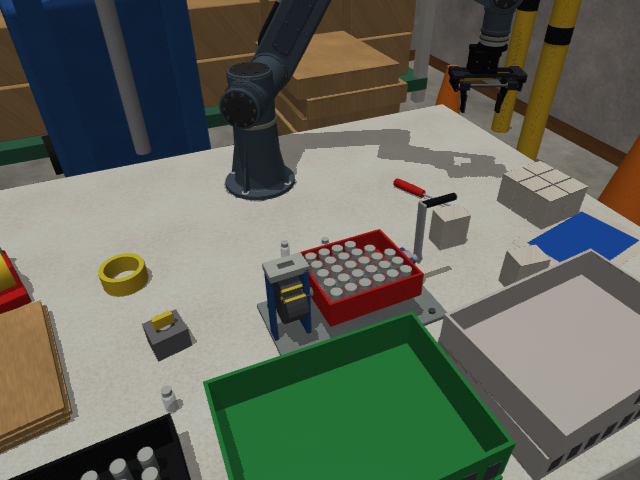

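View pics/top0.png

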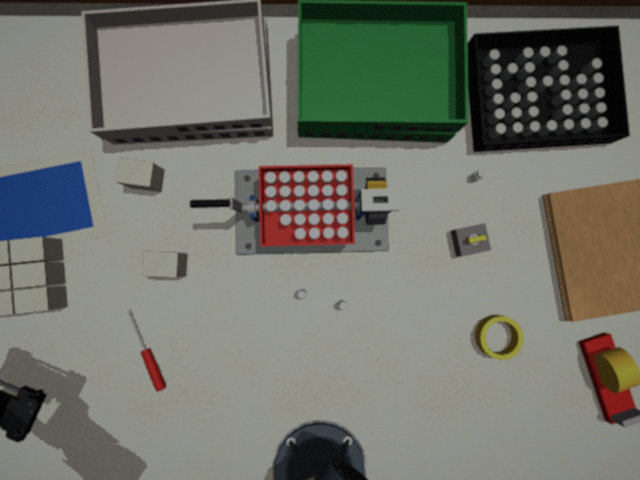

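The scene picture shows the stand with its slot at about (288,264) and the crank upright, its grip at (440,201). The pin is in its block at (163,320). In the top view the slot is at (380,199), the grip at (210,204), the pin at (477,239), and the vials at (301,294), (341,305) and (477,177). Next I'll crop in for yaw and position.

```bash
python3 - <<'E'
from h import *
s=cv2.imread('pics/scene0.png');t=cv2.imread('pics/top0.png')
c=lambda im,x,y:cv2.resize(im[y:y+60,x:x+80],None,fx=5,fy=5,interpolation=cv2.INTER_CUBIC)
cv2.imwrite('pics/crop1.png',np.vstack([np.hstack([c(t,340,170),c(t,440,210)]),np.hstack([c(s,250,240),c(s,130,295)])]))
# base plate yaw, from corner circles/edges in top
for p in [(235,170),(387,168),(235,254),(389,250)]: print(onz(p,0.01,'top').round(4))
for p in [(259,167),(353,165)]: print('tray',onz(p,0.14,'top').round(4))
# yellow blobs
for n,im,(x,y) in(('top',t,(440,210)),('scene',s,(130,295))):
    hs=cv2.cvtColor(im[y:y+60,x:x+80],cv2.COLOR_BGR2HSV); m=cv2.inRange(hs,(20,120,90),(35,255,255))
    ys,xs=np.nonzero(m); r=cv2.minAreaRect(np.c_[xs+x,ys+y].astype(np.float32)); print(n,r,len(xs))
E
```

```text
[0.6958 0.1938 0.01  ]
[ 0.6994 -0.1671  0.01  ]
[0.4972 0.1937 0.01  ]
[ 0.5037 -0.169   0.01  ]
tray [0.6775 0.1233 0.14  ]
tray [ 0.6812 -0.0757  0.14  ]
top ((476.8235778808594, 238.7941436767578), (4.850712299346924, 17.220029830932617), 75.96376037597656) 81
scene ((162.2069091796875, 319.9827880859375), (12.736725807189941, 22.453405380249023), 66.80140686035156) 279
```

View pics/crop1.png

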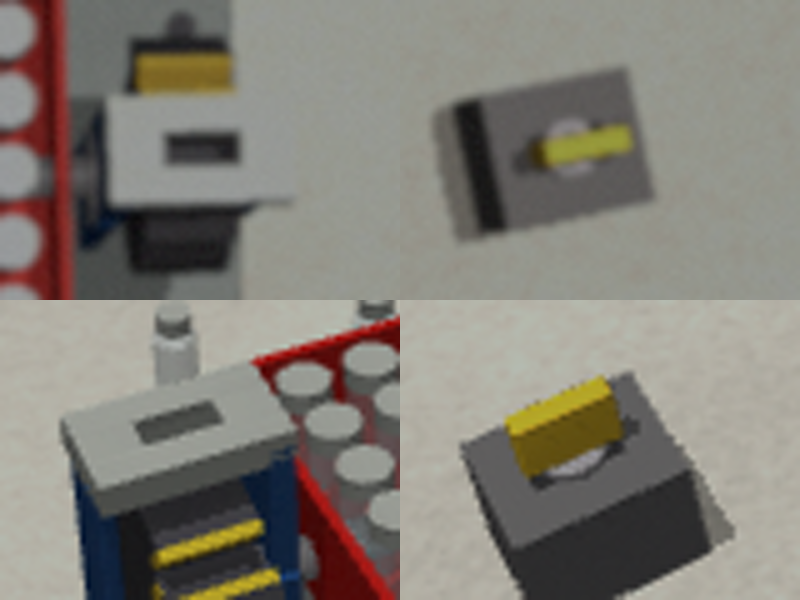

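The crops show the slot at top (380.6,199.6) and scene (286,264.6), the yellow notch edges below the plate on the +x side, and the handle bar's long axis tilted about 11–14° from the image x axis.

```bash
python3 - <<'E'
from h import *
A,B=P('scene'),P('top')
print('slot tri',tri((285.6,264.2),(380.2,199.2),A,B).round(4),'onz',onz((380.2,199.2),.188,'top').round(4),onz((285.6,264.2),.188,'scene').round(4))
a,b=onz((361,188.6),.188,'top'),onz((394,189),.188,'top');print('plate',np.degrees(np.arctan2(-(a-b)[0],(a-b)[1])))
for zz in(.067,.08):print('pin top',onz((476.8,238.8),zz,'top').round(4),'scene',onz((162.2,320),zz-.013,'scene').round(4))
print('pin tri',tri((162.0,319.5),(476.8,238.8),A,B).round(4))
p=lambda x,y:onz((x/5+440-80,y/5+210),.08,'top')
for u,v in [((540,158),(632,142)),((432,105),(630,68)),((500,232),(655,198))]:
    d=p(*u)-p(*v); print('yaw',np.degrees(np.arctan2(-d[0],d[1])))
s=lambda x,y:onz((x/5+130-80,y/5+295-60),.076+.013,'scene')
d=s(600,378)-s(508,415);print('yaw sc',np.degrees(np.arctan2(-d[0],d[1])))
# crank grip ends
for z in(.222,.23):print('crank',onz((191,204),z,'top').round(4),onz((230,204.5),z,'top').round(4),onz((440,201),z,'scene').round(4))
E
```

```text
slot tri [ 0.6018 -0.1261  0.1874] onz [ 0.6016 -0.1263  0.188 ] [ 0.6026 -0.126   0.188 ]
plate -0.9544780401252314
pin top [ 0.5259 -0.3607  0.067 ] scene [ 0.5122 -0.3599  0.054 ]
pin top [ 0.5253 -0.3565  0.08  ] scene [ 0.5256 -0.3593  0.067 ]
pin tri [ 0.5259 -0.3597  0.069 ]
yaw 9.353158465836774
yaw 10.122182974803657
yaw 11.775480159289758
yaw sc 8.419466110055156
crank [0.5898 0.2459 0.222 ] [0.5884 0.1707 0.222 ] [0.585  0.2155 0.222 ]
crank [0.5888 0.244  0.23  ] [0.5874 0.1694 0.23  ] [0.5946 0.2076 0.23  ]
```

Emit:
{"api": "servo_tool", "payload": {
  "increments": [
    [2.25,-2.4,0.42,0,0,-0.077],
    [2.25,-2.4,0.42,0,0,-0.077],
    [2.25,-2.4,0.42,0,0,-0.077],
    [2.25,-2.4,0.42,0,0,-0.077],
    [2.25,-2.4,0.42,0,0,-0.077]
  ],
  "fingers": 0.2,
  "newtons": 20
}}

```text
time: 1.3
tcp_pos: [0.3645, 0.4513, 0.2578]
eef_rot: [180.0, 0.0, 134.1]
ft_force: [1.0, -0.2, 0.1]
gripper_width: 0.647
```

Emit:
{"api": "servo_tool", "payload": {
  "increments": [
    [2.25,-2.4,0.42,0,0,-0.077],
    [2.25,-2.4,0.42,0,0,-0.077],
    [2.25,-2.4,0.42,0,0,-0.077],
    [2.25,-2.4,0.42,0,0,-0.077],
    [2.25,-2.4,0.42,0,0,-0.077]
  ]
}}

```text
time: 1.8
tcp_pos: [0.4771, 0.3312, 0.2789]
eef_rot: [180.0, -0.0, 112.0]
ft_force: [0.1, -0.2, 0.5]
gripper_width: 0.602
```

Emit:
{"api": "servo_tool", "payload": {
  "increments": [
    [2.25,-2.4,0.42,0,0,-0.077],
    [2.25,-2.4,0.42,0,0,-0.077],
    [2.25,-2.4,0.42,0,0,-0.077],
    [2.25,-2.4,0.42,0,0,-0.077],
    [2.25,-2.4,0.42,0,0,-0.077]
  ]
}}

```text
time: 2.3
tcp_pos: [0.5896, 0.2111, 0.2998]
eef_rot: [180.0, -0.0, 89.9]
ft_force: [0.2, 0.5, -0.1]
gripper_width: 0.6
```

Emit:
{"api": "servo_tool", "payload": {
  "increments": [
    [0,0,-2,0,0,0.015],
    [0,0,-2,0,0,0],
    [0,0,-2,0,0,0],
    [0,0,-1.8,0,0,0],
    [0,0,0,0,0,0]
  ]
}}

```text
time: 2.8
tcp_pos: [0.5868, 0.2118, 0.2188]
eef_rot: [-179.6, 0.1, 91.0]
ft_force: [-0.3, -0.1, -0.5]
gripper_width: 0.598
```

Emit:
{"api": "servo_tool", "payload": {
  "increments": [
    [0,0,0,0,0,0],
    [0,0,0,0,0,0],
    [0,0,0,0,0,0],
    [0,0,0,0,0,0],
    [0,0,0,0,0,0]
  ],
  "fingers": -1
}}

```text
time: 3.3
tcp_pos: [0.589, 0.2123, 0.2222]
eef_rot: [179.9, -0.0, 91.0]
ft_force: [-0.4, 0.1, -0.3]
gripper_width: 0.23
```

```bash
python3 - <<'E'
from h import *
o=arm.observe();print(o['gripper_width'],o['ft_force'],o['tcp_pos'])
s=arm.get_image('scene');t=arm.get_image('top')
cv2.imwrite('pics/g1.png',np.vstack([np.hstack([cv2.resize(s[130:280,360:560],(400,300)),cv2.resize(t[150:260,140:290],(400,300))]),cv2.resize(s[220:340,230:550],(800,300))]))
E
```

```text
0.2301094213873149 [-0.44355683  0.07914391 -0.2837741 ] [0.58899939 0.21233348 0.22218487]
```

View pics/g1.png

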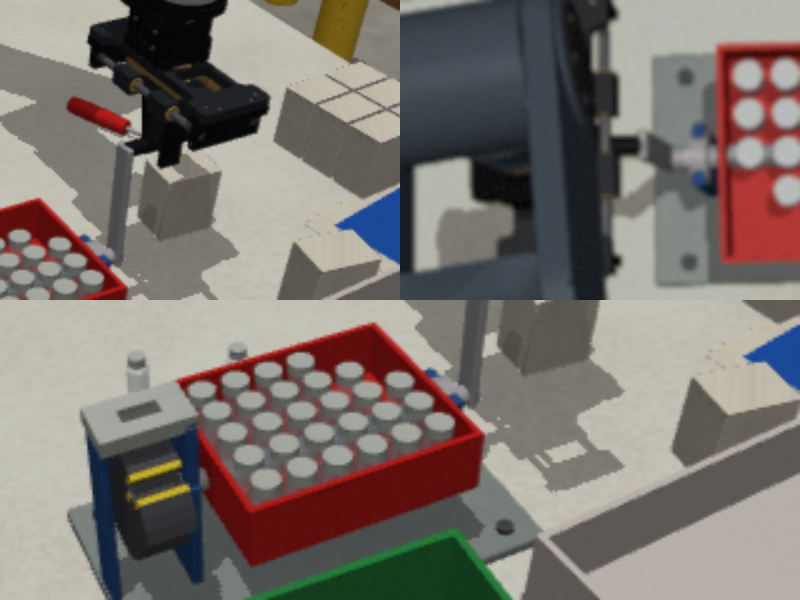

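Emit:
{"api": "servo_tool", "payload": {
  "increments": [
    [-0.5,0,-0.04,0,0,0],
    [-0.5,0,-0.07,0,0,0],
    [-0.5,0,-0.08,0,0,0],
    [-0.5,0,-0.1,0,0,0],
    [-0.5,0,-0.12,0,0,0]
  ]
}}

```text
time: 3.9
tcp_pos: [0.5679, 0.2122, 0.219]
eef_rot: [179.4, -0.0, 91.0]
ft_force: [7.7, -0.3, -2.6]
gripper_width: 0.172
```

Emit:
{"api": "servo_tool", "payload": {
  "increments": [
    [-0.5,0,-0.15,0,0,0],
    [-0.5,0,-0.16,0,0,0],
    [-0.5,0,-0.19,0,0,0],
    [-0.5,0,-0.2,0,0,0],
    [-0.5,0,-0.22,0,0,0]
  ]
}}

```text
time: 4.4
tcp_pos: [0.5437, 0.2119, 0.2099]
eef_rot: [179.3, 0.0, 91.0]
ft_force: [8.7, -1.2, -1.0]
gripper_width: 0.173
```

```bash
python3 - <<'E'
from h import *
o=arm.observe();print(o['gripper_width'],o['ft_force'],o['tcp_pos'])
s=arm.get_image('scene');t=arm.get_image('top')
cv2.imwrite('pics/g2.png',np.vstack([np.hstack([cv2.resize(s[130:280,360:560],(400,300)),cv2.resize(t[170:230,340:420],(400,300),interpolation=cv2.INTER_CUBIC)]),np.hstack([cv2.resize(s[230:320,240:360],(400,300),interpolation=cv2.INTER_CUBIC),cv2.resize(s[220:340,300:460],(400,300))])]))
E
```

```text
0.173050990226583 [ 8.6517874  -1.15467566 -0.98485554] [0.54367651 0.21189973 0.2099129 ]
```

View pics/g2.png

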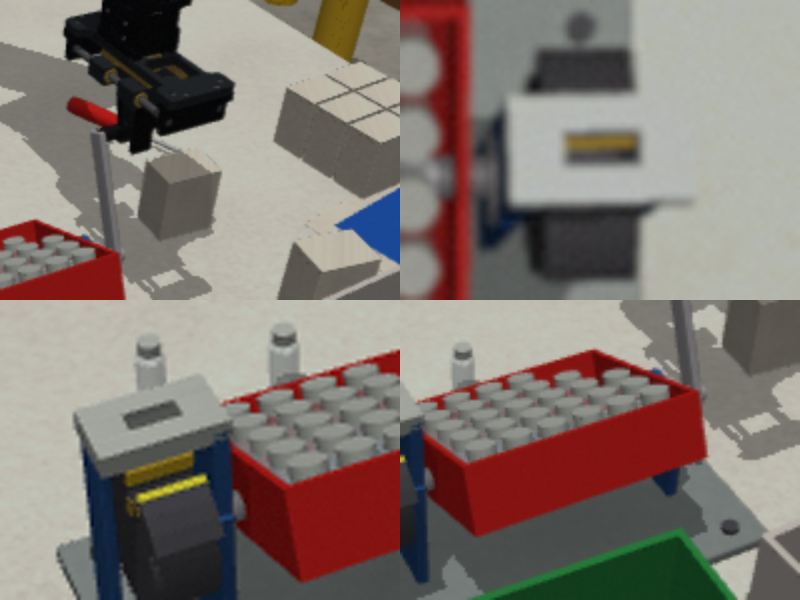

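The crank has followed to a tilt of about 0.42. In the top crop one yellow notch edge shows through the slot at (602,142), and the notch itself lies about 12 mm further +x at the rim. I'll swing on by about 0.2 rad and look again.

Emit:
{"api": "servo_tool", "payload": {
  "increments": [
    [-0.45,0,-0.2,0,0,0],
    [-0.45,0,-0.22,0,0,0],
    [-0.45,0,-0.24,0,0,0],
    [-0.45,0,-0.25,0,0,0],
    [0,0,0,0,0,0]
  ]
}}

```text
time: 5.0
tcp_pos: [0.525, 0.2118, 0.2003]
eef_rot: [179.4, 0.0, 91.0]
ft_force: [6.3, -2.7, -2.0]
gripper_width: 0.17
```

```bash
python3 - <<'E'
from h import *
o=arm.observe();print(o['gripper_width'],o['ft_force'],o['tcp_pos'])
s=arm.get_image('scene');t=arm.get_image('top')
for n in('scene','top'): print([(d['position'],d['conf']) for d in arm.place_of('rim_top',n)])
cv2.imwrite('pics/g3.png',np.hstack([cv2.resize(t[185:215,365:395],(400,400),interpolation=cv2.INTER_CUBIC),cv2.resize(s[250:310,260:320],(400,400),interpolation=cv2.INTER_CUBIC)]))
E
```

```text
0.17020866968672463 [ 6.32151167 -2.65970817 -2.04385953] [0.52504773 0.21177721 0.20033315]
[([287.4, 276.0], 0.95)]
[([376.6, 201.1], 0.75)]
```

View pics/g3.png

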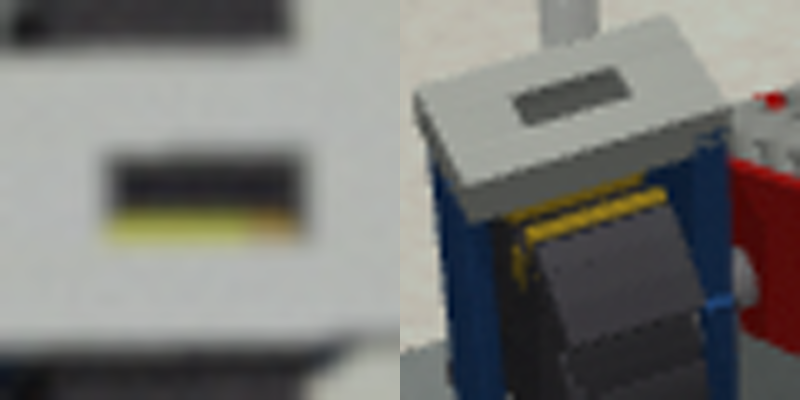

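In the top view the yellow strip now fills the slot's -x side (crop rows 210–243) and the rest is dark notch. I'll sample the disc rim by angle in both views to get the notch angle and the tilt.

```bash
cat > prof.py <<'E'
from h import *
def prof(im,n,lo,hi,x0=.602,y0=-.126,zs=.1,st=2):
    out=[]
    for ph in range(lo,hi,st):
        a=np.radians(ph);v=[]
        for dy in(-.008,0,.008):
            u=proj((x0+.06*np.sin(a),y0+dy,zs+.06*np.cos(a)),n)
            v.append(cv2.getRectSubPix(im,(1,1),(float(u[0]),float(u[1])))[0,0].astype(int))
        v=np.mean(v,0); out.append((ph,int(min(v[1],v[2])-v[0])))
    return out
E
python3 - <<'E'
from prof import *
s0=cv2.imread('pics/scene0.png');print('s0',prof(s0,'scene',10,90))
s=arm.get_image('scene');t=arm.get_image('top');cv2.imwrite('pics/s3.png',s);cv2.imwrite('pics/t3.png',t)
print('s3',prof(s,'scene',-6,60));print('t3',prof(t,'top',-10,14,st=1))
t0=cv2.imread('pics/top0.png');print('t0',prof(t0,'top',10,80))
E
```

```text
s0 [(10, -3), (12, -2), (14, -3), (16, -2), (18, -3), (20, -4), (22, -3), (24, 9), (26, 91), (28, 121), (30, 97), (32, 27), (34, -2), (36, -2), (38, -2), (40, -2), (42, 3), (44, 77), (46, 121), (48, 88), (50, 3), (52, -3), (54, -3), (56, -3), (58, -4), (60, -3), (62, -3), (64, -3), (66, -3), (68, -3), (70, -2), (72, -2), (74, -2), (76, -2), (78, -2), (80, -2), (82, -2), (84, -1), (86, -3), (88, -13)]
s3 [(-6, 2), (-4, 2), (-2, 1), (0, 1), (2, 1), (4, 2), (6, 23), (8, 50), (10, 32), (12, 18), (14, 77), (16, 81), (18, 23), (20, -3), (22, -3), (24, -3), (26, -3), (28, -3), (30, -3), (32, -3), (34, -3), (36, -3), (38, -4), (40, -5), (42, -4), (44, -4), (46, -5), (48, -3), (50, -2), (52, -3), (54, -2), (56, -3), (58, -2)]
t3 [(-10, -1), (-9, 0), (-8, 0), (-7, 3), (-6, 9), (-5, 21), (-4, 36), (-3, 55), (-2, 64), (-1, 62), (0, 52), (1, 30), (2, 14), (3, 3), (4, -2), (5, -2), (6, -1), (7, 0), (8, 1), (9, 1), (10, 0), (11, 0), (12, 0), (13, 0)]
t0 [(10, 0), (12, 0), (14, 0), (16, 0), (18, 0), (20, 0), (22, 2), (24, 12), (26, 27), (28, 47), (30, 61), (32, 63), (34, 64), (36, 64), (38, 65), (40, 67), (42, 70), (44, 72), (46, 67), (48, 59), (50, 41), (52, 23), (54, 12), (56, 1), (58, -1), (60, -1), (62, 0), (64, -1), (66, -1), (68, -1), (70, -1), (72, -2), (74, -1), (76, -1), (78, -1)]
```

Emit:
{"api": "servo_tool", "payload": {
  "increments": [
    [-0.3,0,-0.2,0,0,0],
    [-0.3,0,-0.22,0,0,0],
    [-0.3,0,-0.23,0,0,0],
    [-0.3,0,-0.24,0,0,0],
    [0,0,0,0,0,0]
  ]
}}

```text
time: 5.8
tcp_pos: [0.5139, 0.2118, 0.1916]
eef_rot: [179.3, 0.0, 91.0]
ft_force: [8.2, -2.8, -2.9]
gripper_width: 0.171
```

```bash
python3 - <<'E'
from prof import *
o=arm.observe();print(o['gripper_width'],o['ft_force'],o['tcp_pos'])
s=arm.get_image('scene');t=arm.get_image('top');cv2.imwrite('pics/s4.png',s);cv2.imwrite('pics/t4.png',t)
print('s',prof(s,'scene',0,24,st=1));print('t',prof(t,'top',-10,14,st=1))
E
```

```text
0.17135443184145524 [ 8.24545013 -2.7908048  -2.85028822] [0.51389567 0.2117542  0.19162105]
s [(0, 2), (1, 2), (2, 1), (3, 2), (4, 2), (5, 10), (6, 28), (7, 52), (8, 72), (9, 83), (10, 74), (11, 50), (12, 23), (13, 6), (14, -2), (15, -2), (16, -2), (17, -2), (18, -2), (19, -3), (20, -3), (21, -3), (22, -3), (23, -3)]
t [(-10, 0), (-9, 0), (-8, 0), (-7, 0), (-6, 0), (-5, 0), (-4, 0), (-3, 0), (-2, 0), (-1, -2), (0, -2), (1, -2), (2, 0), (3, 7), (4, 16), (5, 28), (6, 35), (7, 32), (8, 26), (9, 16), (10, 7), (11, 3), (12, 0), (13, 0)]
```

Emit:
{"api": "servo_tool", "payload": {
  "increments": [
    [0.2,0,0.1,0,0,0],
    [0.15,0,0.1,0,0,0],
    [0,0,0,0,0,0],
    [0,0,0,0,0,0],
    [0,0,0,0,0,0]
  ]
}}

```text
time: 6.4
tcp_pos: [0.5139, 0.2117, 0.1918]
eef_rot: [179.8, 0.0, 91.0]
ft_force: [5.6, -2.1, -7.2]
gripper_width: 0.174
```

Emit:
{"api": "servo_tool", "payload": {
  "increments": [
    [0,0,0,0,0,0],
    [0,0,0,0,0,0],
    [0,0,0,0,0,0],
    [0,0,2,0,0,0],
    [0,0,3,0,0,0]
  ],
  "fingers": 0.1
}}

```text
time: 6.9
tcp_pos: [0.5099, 0.2121, 0.2411]
eef_rot: [-179.6, 0.0, 91.0]
ft_force: [-0.2, 0.3, 0.2]
gripper_width: 0.513
```

Emit:
{"api": "servo_tool", "payload": {
  "increments": [
    [0,0,3,0,0,0.03],
    [0,-1.5,3,0,0,0.03],
    [0,-3,0,0,0,0.03],
    [0,-4,0,0,0,0.03],
    [0,-4,0,0,0,0.03]
  ]
}}

```text
time: 7.4
tcp_pos: [0.5113, 0.0868, 0.3028]
eef_rot: [-180.0, -0.0, 99.7]
ft_force: [0.2, -0.5, -0.4]
gripper_width: 0.55
```

Emit:
{"api": "servo_tool", "payload": {
  "increments": [
    [0,-4,0,0,0,0],
    [0,-4,0,0,0,0],
    [0,-4,0,0,0,0],
    [0,-4,0,0,0,0],
    [0,-4,0,0,0,0]
  ]
}}

```text
time: 7.9
tcp_pos: [0.5114, -0.1136, 0.3024]
eef_rot: [-180.0, -0.1, 99.6]
ft_force: [0.2, -0.3, -0.0]
gripper_width: 0.552
```

Emit:
{"api": "servo_tool", "payload": {
  "increments": [
    [0,-4,0,0,0,0],
    [0,-4,0,0,0,0],
    [0,-4,0,0,0,0],
    [0,-4,0,0,0,0],
    [0,-4,0,0,0,0]
  ]
}}

```text
time: 8.4
tcp_pos: [0.5116, -0.3135, 0.3023]
eef_rot: [-180.0, -0.1, 99.6]
ft_force: [0.4, -0.1, 0.7]
gripper_width: 0.552
```

Emit:
{"api": "servo_tool", "payload": {
  "increments": [
    [0.2,-2,-2,0,0,0],
    [0.2,-2,-2,0,0,0],
    [0,-0.5,-2,0,0,0],
    [0,0,0,0,0,0],
    [0,0,0,0,0,0]
  ]
}}

```text
time: 8.9
tcp_pos: [0.5159, -0.3569, 0.2422]
eef_rot: [-180.0, -0.1, 99.6]
ft_force: [0.8, -0.3, 0.8]
gripper_width: 0.552
```

```bash
python3 - <<'E'
from prof import *
o=arm.observe();print(o['gripper_width'],o['ft_force'],o['tcp_pos'],o['eef_rot'])
s=arm.get_image('scene');t=arm.get_image('top');cv2.imwrite('pics/s5.png',s);cv2.imwrite('pics/t5.png',t)
print('s',prof(s,'scene',2,16,st=1));print('t',prof(t,'top',-4,14,st=1))
cv2.imwrite('pics/g5.png',np.hstack([cv2.resize(s[220:370,100:250],(400,400)),cv2.resize(s[160:310,330:480],(400,400))]))
E
```

```text
0.5515244418088799 [ 0.83756461 -0.31918231  0.7782269 ] [ 0.51593745 -0.35693243  0.24216702] [-1.79953558e+02 -1.07466813e-01  9.95722545e+01]
s [(2, 2), (3, 2), (4, 3), (5, 11), (6, 28), (7, 54), (8, 73), (9, 83), (10, 74), (11, 51), (12, 24), (13, 6), (14, -2), (15, -2)]
t [(-4, 0), (-3, 0), (-2, 0), (-1, -1), (0, -2), (1, -2), (2, 1), (3, 7), (4, 17), (5, 30), (6, 37), (7, 33), (8, 27), (9, 17), (10, 8), (11, 4), (12, 0), (13, 0)]
```

View pics/g5.png

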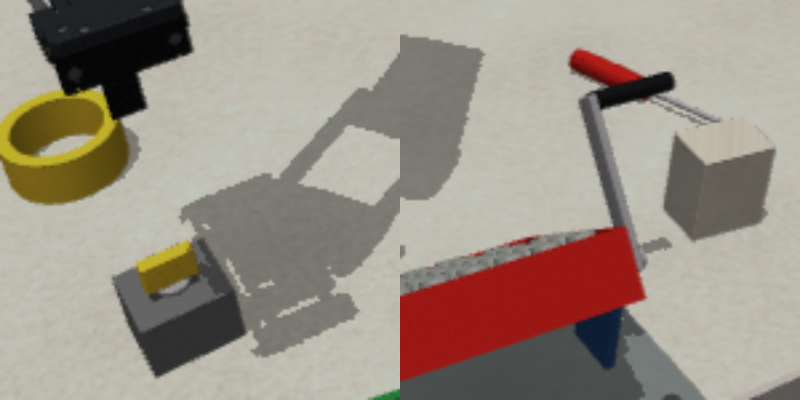

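The crank stayed where I left it, with the profile unchanged. The handle is in clear view in its block at about (167,265) in the left half. I'll descend on it.

Emit:
{"api": "servo_tool", "payload": {
  "increments": [
    [0.5,-0.15,-3,0,0,0],
    [0.5,-0.1,-3,0,0,0],
    [0,0,-3,0,0,0],
    [0,0,-3,0,0,0],
    [0,0,-2,0,0,0]
  ]
}}

```text
time: 9.5
tcp_pos: [0.5265, -0.3594, 0.1018]
eef_rot: [-180.0, -0.0, 99.6]
ft_force: [0.0, 0.0, 0.5]
gripper_width: 0.55
```

Emit:
{"api": "servo_tool", "payload": {
  "increments": [
    [0,0,-1,0,0,0],
    [0,0,-1,0,0,0],
    [0,0,-0.9,0,0,0],
    [0,0,0,0,0,0],
    [0,0,0,0,0,0]
  ]
}}

```text
time: 10.0
tcp_pos: [0.5266, -0.3605, 0.0739]
eef_rot: [180.0, 0.0, 99.6]
ft_force: [-0.5, -0.1, 0.5]
gripper_width: 0.554
```

Emit:
{"api": "servo_tool", "payload": {
  "increments": [
    [0,0,0,0,0,0],
    [0,0,0,0,0,0],
    [0,0,0,0,0,0],
    [0,0,0,0,0,0],
    [0,0,0,0,0,0]
  ],
  "fingers": -1,
  "newtons": 30
}}

```text
time: 10.5
tcp_pos: [0.5263, -0.3603, 0.0734]
eef_rot: [180.0, 0.0, 99.6]
ft_force: [0.4, -0.0, -0.4]
gripper_width: 0.182
```

Emit:
{"api": "servo_tool", "payload": {
  "increments": [
    [0,0,0,0,0,0],
    [0,0,0,0,0,0],
    [0,0,0,0,0,0],
    [0,0,0,0,0,0],
    [0,0,0,0,0,0]
  ]
}}

```text
time: 11.0
tcp_pos: [0.5263, -0.3603, 0.0733]
eef_rot: [180.0, 0.0, 99.6]
ft_force: [0.3, 0.6, 1.4]
gripper_width: 0.135
```

```bash
python3 - <<'E'
from prof import *
o=arm.observe();print(o['gripper_width'],o['ft_force'],o['tcp_pos'],o['eef_rot'],o['moment'])
s=arm.get_image('scene');t=arm.get_image('top')
cv2.imwrite('pics/g6.png',np.hstack([cv2.resize(s[270:370,110:210],(400,400),interpolation=cv2.INTER_CUBIC),cv2.resize(t[190:290,420:520],(400,400))]))
E
```

```text
0.13466313515531553 [0.33656317 0.55286425 1.38250233] [ 0.52631126 -0.36031271  0.07331403] [1.79995212e+02 7.06377045e-03 9.95670181e+01] [-0.04071764  0.02219423  0.02905787]
```

View pics/g6.png

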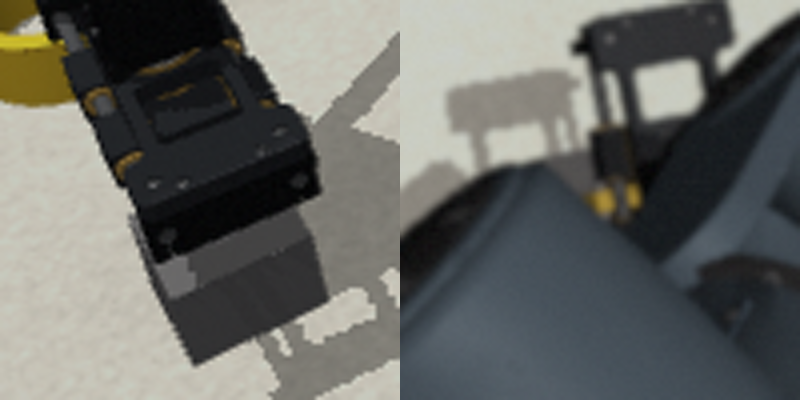

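The handle is gripped: the opening is 11.7 mm, and the handle is centred between the pads in the top crop at (616,200). I'll lift it and carry it over the slot.

Emit:
{"api": "servo_tool", "payload": {
  "increments": [
    [0,0,2,0,0,0],
    [0,0,4,0,0,0],
    [0,0,4,0,0,0],
    [0,0,4,0,0,0],
    [0,0,4,0,0,0]
  ]
}}

```text
time: 11.6
tcp_pos: [0.5258, -0.3598, 0.2542]
eef_rot: [-180.0, -0.1, 99.6]
ft_force: [0.3, -0.6, -1.8]
gripper_width: 0.138
```

Emit:
{"api": "servo_tool", "payload": {
  "increments": [
    [0.8,2.4,4,0,0,-0.03],
    [0.8,2.4,0,0,0,-0.03],
    [0.8,2.4,0,0,0,-0.03],
    [0.8,2.4,0,0,0,-0.03],
    [0.8,2.4,0,0,0,-0.03]
  ]
}}

```text
time: 12.1
tcp_pos: [0.566, -0.239, 0.2928]
eef_rot: [-179.9, -0.0, 90.9]
ft_force: [0.2, -0.1, -1.4]
gripper_width: 0.136
```

Emit:
{"api": "servo_tool", "payload": {
  "increments": [
    [0.8,2.4,0,0,0,0],
    [0.8,2.4,0,0,0,0],
    [0.8,2.4,0,0,0,0],
    [0.8,2.4,0,0,0,0],
    [0.4,1.8,0,0,0,0]
  ]
}}

```text
time: 12.6
tcp_pos: [0.6023, -0.1245, 0.2926]
eef_rot: [-179.9, -0.0, 91.0]
ft_force: [0.2, 0.3, -1.9]
gripper_width: 0.137
```

Emit:
{"api": "servo_tool", "payload": {
  "increments": [
    [0,0,0,0,0,0],
    [0,0,0,0,0,0],
    [0,0,0,0,0,0],
    [0,0,-1,0,0,0],
    [0,0,-1,0,0,0]
  ]
}}

```text
time: 13.1
tcp_pos: [0.6021, -0.1272, 0.2726]
eef_rot: [180.0, 0.0, 90.9]
ft_force: [-0.3, 0.9, -1.6]
gripper_width: 0.136
```

```bash
python3 - <<'E'
from prof import *
o=arm.observe();print(o['gripper_width'],o['ft_force'],o['tcp_pos'],o['eef_rot'],o['moment'])
s=arm.get_image('scene');t=arm.get_image('top')
for l in('pin_bar','pin_grip','guide_slot'):
  for n in('scene','top'): print(l,n,[(np.round(d['position'],1).tolist(),round(d['conf'],2)) for d in arm.place_of(l,n)[:2]])
x=o['tcp_pos'];print('exp grip',proj(x-[0,0,.006],'scene').round(1),'bar',proj(x-[0,0,.044],'scene').round(1),'tip',proj(x-[0,0,.065],'scene').round(1),proj((.602,-.126,.188),'scene').round(1))
cv2.imwrite('pics/g7.png',np.hstack([cv2.resize(s[200:300,230:330],(400,400),interpolation=cv2.INTER_CUBIC),cv2.resize(t[150:250,330:430],(400,400))]))
E
```

```text
0.13557313008937988 [-0.34679855  0.91968197 -1.60431552] [ 0.60207078 -0.12721353  0.27262453] [1.79985111e+02 1.78616844e-02 9.08996723e+01] [-0.060521    0.1138317   0.05794366]
pin_bar scene [([287.1, 250.3], 0.82)]
pin_bar top [([476.9, 176.0], 0.49)]
pin_grip scene [([281.2, 229.4], 0.56)]
pin_grip top []
guide_slot scene [([286.6, 261.7], 0.77)]
guide_slot top []
exp grip [282.2 229.7] bar [283.5 246.9] tip [284.2 256. ] [285.5 264. ]
```

View pics/g7.png

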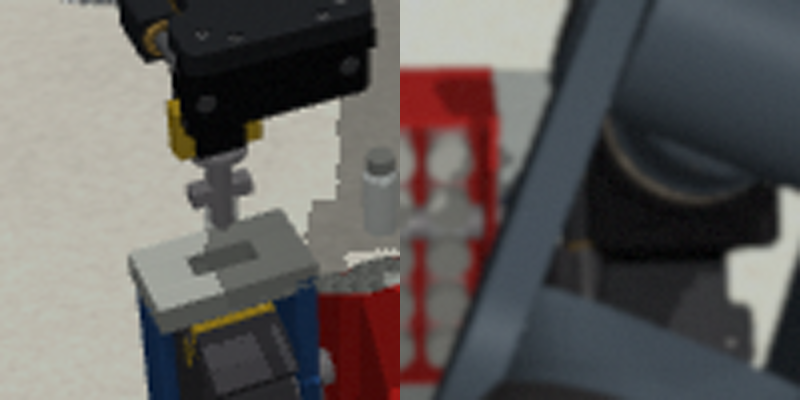

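The pin hangs upright over the slot. In the scene the bar is at (285,246.8) and the slot at (285.7,264), so the residual is about 1 mm toward +y. I'll nudge it and lower carefully.

Emit:
{"api": "servo_tool", "payload": {
  "increments": [
    [0,-0.08,-0.7,0,0,0],
    [0,0,-0.7,0,0,0],
    [0,0,-0.7,0,0,0],
    [0,0,-0.6,0,0,0],
    [0,0,-0.5,0,0,0]
  ]
}}

```text
time: 14.0
tcp_pos: [0.602, -0.1269, 0.2403]
eef_rot: [-179.9, -0.0, 91.0]
ft_force: [0.5, -0.3, -1.0]
gripper_width: 0.133
```

Emit:
{"api": "servo_tool", "payload": {
  "increments": [
    [0,0,-0.2,0,0,0],
    [0,0,-0.2,0,0,0],
    [0,0,-0.2,0,0,0],
    [0,0,-0.2,0,0,0],
    [0,0,-0.2,0,0,0]
  ]
}}

```text
time: 14.5
tcp_pos: [0.6024, -0.1271, 0.2313]
eef_rot: [180.0, 0.0, 91.0]
ft_force: [0.4, -0.6, -0.3]
gripper_width: 0.136
```

Emit:
{"api": "servo_tool", "payload": {
  "increments": [
    [0,0,-0.2,0,0,0],
    [0,0,-0.2,0,0,0],
    [0,0,-0.2,0,0,0],
    [0,0,-0.2,0,0,0],
    [0,0,-0.2,0,0,0]
  ]
}}

```text
time: 15.0
tcp_pos: [0.6023, -0.1271, 0.2211]
eef_rot: [180.0, 0.0, 91.0]
ft_force: [-0.1, -0.3, -1.6]
gripper_width: 0.133
```

Emit:
{"api": "servo_tool", "payload": {
  "increments": [
    [0,0,-0.2,0,0,0],
    [0,0,-0.2,0,0,0],
    [0,0,-0.2,0,0,0],
    [0,0,-0.2,0,0,0],
    [0,0,-0.1,0,0,0]
  ]
}}

```text
time: 15.5
tcp_pos: [0.6022, -0.127, 0.212]
eef_rot: [-180.0, -0.0, 91.0]
ft_force: [-0.5, -0.0, -1.7]
gripper_width: 0.137
```

Emit:
{"api": "servo_tool", "payload": {
  "increments": [
    [0,0,-0.05,0,0,0],
    [0,0,-0.05,0,0,0],
    [0,0,-0.05,0,0,0],
    [0,0,0,0,0,0],
    [0,0,0,0,0,0]
  ]
}}

```text
time: 16.0
tcp_pos: [0.6023, -0.1271, 0.2113]
eef_rot: [180.0, 0.0, 91.0]
ft_force: [-2.2, 0.9, 2.8]
gripper_width: 0.134
```

The collar is seated: contact came at z 0.2113, as predicted. Now the quarter turn.

Emit:
{"api": "servo_tool", "payload": {
  "increments": [
    [0,0,0,0,0,-0.1],
    [0,0,0,0,0,-0.1],
    [0,0,0,0,0,-0.1],
    [0,0,0,0,0,-0.1],
    [0,0,0,0,0,-0.1]
  ]
}}

```text
time: 16.5
tcp_pos: [0.6025, -0.127, 0.2113]
eef_rot: [180.0, -0.0, 62.1]
ft_force: [-1.4, 1.3, 3.2]
gripper_width: 0.135
```

```bash
python3 -c "
from h import *
o=arm.observe();print(o['ft_force'].round(2),o['moment'].round(2),o['tcp_pos'].round(4),o['q'].round(1),o['eef_rot'].round(1))"
```

```text
[-1.35  1.28  3.22] [0.1  0.35 0.07] [ 0.6025 -0.127   0.2113] [-22.3  31.1  85.    0.   63.9   5.6] [180.   -0.   62.1]
```

Emit:
{"api": "servo_tool", "payload": {
  "increments": [
    [0,0,0,0,0,-0.11],
    [0,0,0,0,0,-0.11],
    [0,0,0,0,0,-0.11],
    [0,0,0,0,0,-0.11],
    [0,0,0,0,0,-0.11]
  ]
}}

```text
time: 17.0
tcp_pos: [0.6016, -0.1256, 0.2113]
eef_rot: [-179.8, -0.0, 30.6]
ft_force: [-2.1, 3.8, 4.4]
gripper_width: 0.138
```

Emit:
{"api": "servo_tool", "payload": {
  "increments": [
    [0,0,0,0,0,-0.11],
    [0,0,0,0,0,-0.11],
    [0,0,0,0,0,-0.11],
    [0,0,0,0,0,-0.11],
    [0,0,0,0,0,-0.09]
  ]
}}

```text
time: 17.5
tcp_pos: [0.6014, -0.1247, 0.2113]
eef_rot: [-179.8, 0.1, 0.2]
ft_force: [-3.3, 5.2, 4.5]
gripper_width: 0.134
```

```bash
python3 -c "
from h import *
o=arm.observe();print(o['ft_force'].round(2),o['moment'].round(2),o['tcp_pos'].round(4),o['q'].round(1),o['eef_rot'].round(1))"
```

```text
[-3.33  5.19  4.52] [0.97 0.65 0.08] [ 0.6014 -0.1247  0.2113] [-22.2  31.1  85.1   0.2  64.   67.5] [-1.798e+02  1.000e-01  2.000e-01]
```

Emit:
{"api": "servo_tool", "payload": {
  "increments": [
    [0,0,0,0,0,0],
    [0,0,0,0,0,0],
    [0,0,0,0,0,0],
    [0,0,0,0,0,0],
    [0,0,0,0,0,0]
  ],
  "fingers": 0.2
}}

```text
time: 18.0
tcp_pos: [0.6024, -0.1274, 0.2106]
eef_rot: [180.0, -0.0, 0.4]
ft_force: [0.8, 0.4, -0.4]
gripper_width: 0.504
```

Emit:
{"api": "servo_tool", "payload": {
  "increments": [
    [0,0,1,0,0,0],
    [0,0,2,0,0,0],
    [0,0,3,0,0,0],
    [0,0,4,0,0,0],
    [-3,0,3,0,0,0]
  ]
}}

```text
time: 18.5
tcp_pos: [0.5754, -0.128, 0.3438]
eef_rot: [179.9, -0.4, 0.5]
ft_force: [-0.2, -0.2, -0.9]
gripper_width: 0.598
```

Emit:
{"api": "servo_tool", "payload": {
  "increments": [
    [-4,-2,0,0,0,0],
    [-4,-2,0,0,0,0],
    [-4,-2,0,0,0,0],
    [-2,0,0,0,0,0],
    [0,0,0,0,0,0]
  ]
}}

```text
time: 19.0
tcp_pos: [0.4299, -0.1871, 0.3417]
eef_rot: [180.0, 0.0, 0.3]
ft_force: [-0.1, -0.8, -1.0]
gripper_width: 0.602
```

```bash
python3 - <<'E'
from h import *
o=arm.observe();print(o['time'],o['ft_force'].round(1),o['tcp_pos'].round(3))
s=arm.get_image('scene');t=arm.get_image('top')
a=arm.place_of('pin_grip','scene');b=arm.place_of('pin_grip','top');print(a[:1],b[:2])
if a and b:print(tri(a[0]['position'],b[0]['position'],P('scene'),P('top')))
for n,im in(('scene',s),('top',t)):
  m=cv2.inRange(cv2.cvtColor(im,cv2.COLOR_BGR2HSV),(20,120,90),(35,255,255)); q=np.zeros_like(m)
  u=proj((.602,-.126,.205),n).astype(int); q[u[1]-14:u[1]+12,u[0]-14:u[0]+14]=255
  ys,xs=np.nonzero(m&q); print(n,u,cv2.minAreaRect(np.c_[xs,ys].astype(np.float32)) if len(xs) else None)
cv2.imwrite('pics/g8.png',np.hstack([cv2.resize(s[220:320,240:340],(400,400),interpolation=cv2.INTER_CUBIC),cv2.resize(t[150:250,330:430],(400,400),interpolation=cv2.INTER_CUBIC)]))
E
```

```text
19.0 [-0.1 -0.8 -1. ] [ 0.43  -0.187  0.342]
[{'position': [284.7, 259.2], 'conf': 0.79}] []
scene [284 256] ((285.5154113769531, 256.7769470214844), (24.186771392822266, 9.798744201660156), 60.2551155090332)
top [381 197] ((380.5, 197.0), (20.0, 5.0), 90.0)
```

View pics/g8.png

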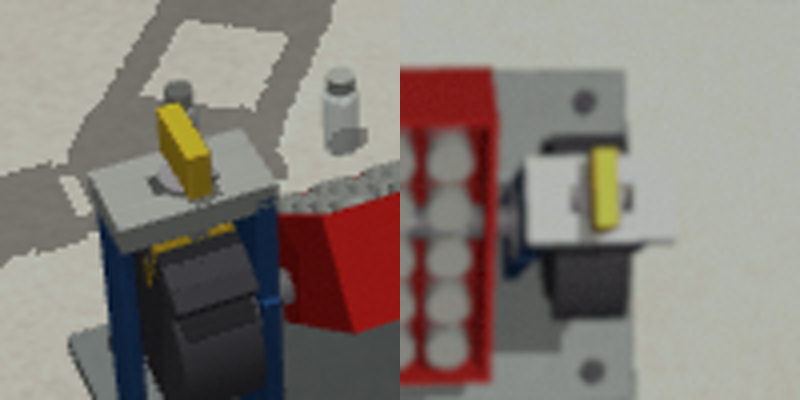

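The pin stands upright, its collar on the plate and its handle across the slot: scene (285.5,256.8) and top (380.5,197), against an expected (284,256) and (381,197) when home. The tray is tipped and the two vials in view are standing. I'll hand in.

```bash
python3 -c "
from station import arm
print(arm.close_job())"
```

```text
the job is handed in; nothing more can be done
None
```

The tray is locked with the T-pin and the job is handed in at about 19 s of the 72 s; the hand-in gives no verdict.

I swung the crank until the notch was under the slot, judging it from the yellow edges in the images. The pin then went straight down past the rim with no resistance. It met light contact at the predicted home height, and the quarter turn was free. I let go and moved the arm clear.

**Last checks:**
- **Pin:** it stands upright at the slot centre. Its handle is within about 1.5 px of where the home position should appear in both views, and is turned about 90° across the slot.
- **Tilt:** I estimate about 0.69 rad from where the crank grip was; this was not measured directly. The limit is 0.78.
- **Bystanders:** the two vials in the last crop stood upright. I did not look again at the third vial or the cartons, but the arm passed well above them.
- **Disagreement:** the pin detector found nothing in the top view, and placed the pin about 3 px lower than expected in the scene view. I relied on the handle's colour outline and the picture instead.

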